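# Load two plaster casts into the sprung carrier and close its keeper

### The arm

A 6-joint arm with a two-finger parallel gripper is mounted at the origin on a cart in front of the work surface, level with it; the furniture and walls round the work are solid. World frame = base frame: x ahead of the robot, y to its left, z up, the work surface at z = 0. Lengths are in m, angles in rad, forces in N, time in s.
With the tool pointing down it reaches from about 0.3 to 0.875 m from the base axis. Payload 6.4 kg.
Tool frame: the origin (TCP) lies between the finger pads; the fingertips stand 8 mm ahead of it and the grasp point (between the pads) lies 11 mm behind it (ctrl.finger_overhang is the distance from the TCP to the fingertips, in m); z points along the fingers, y is the line along which they close (so a half turn about z gives the same grasp; the last joint's range is limited). The gripper opens to 85 mm and grips with 20 to 120 N. Pads are 22 mm wide; open, the fingers measure 114 mm over their backs; the gripper's body (76 mm by 85 mm) begins 54 mm behind the grasp point. The pads swing forward as they close: fully open they stand 13 mm farther back than shut.
Start: joints at [-1.336, 0.181, 1.607, -0, 1.354, -0.206], TCP at [0.245, -0.52, 0.239] pointing down, gripper open.
Joint ranges: [-2.99, 2.99], [-0.89, 2.07], [0.3, 2.58], [-1.14, 4.28], [0, 2.63], [-3.12, 3.12]. Speed limits (rad/s): [2.57, 2.57, 3.01, 3.14, 3.14, 3.14].

### API

Orientations are given as a unit quaternion [w, x, y, z].
In Python, from bench import ctrl, camera gives the robot as it stands.
- The arm moves only by the shell command python3 -m pendant 'ROWS' [OPENING]. ROWS is JSON, a list of rows, each a list of 6 numbers: the shift along the world's x, y, z normalised to -1 to 1, where 1 is 200 mm, then the turn, a rotation vector about the world's x, y, z normalised to -1 to 1, where 1 is pi/2 rad. In form: [[dx, dy, dz, rx, ry, rz], ...]. A call has exactly 10 rows; each row shifts and turns the commanded pose from where the row before left it; what a row does not reach is not made up. A row lasts 1/8 s, in which the tool goes at most 62.5 mm and 10.7 degrees, less where a joint would pass 70% of its speed; a pose out of reach is approached as far as the arm can. A call with a number of a shift or a turn outside -1 to 1 is refused whole. A call with a gripper value outside its range is refused whole. OPENING is the opening, from -1 (shut) to 1 (fully open), set as the call begins (- or left out, the last holds). The fingers move at their own pace and stop on an object; the grip force is fixed at half the most. Time passes only in rows, so rows that do not move let the fingers close, or fill a call up. It gives the time, the measured TCP pose, the force, the opening and the grip force at its end, in the units of the state.
- ctrl.get_obs(): the state, without advancing time (a new reading comes with each control period).
- camera(name): name is "scene" or "top" or "wrist"; returns a dict with "color" (400x640x3 uint8, blue, green, red), "fx", "fy", "cx", "cy" (pixels), "xyz" and "rotation" of the camera in the world; the wrist camera has in their place "hand_eye" (4x4, takes a point from camera to tool coordinates, whose origin is the TCP and whose axes are the flange's). Camera axes: x right, y down, z forward; pixel columns grow to the right and rows downward; lengths in m; the calibration is good to about 2 mm. A picture is of the moment at which its call begins: read the wrist's pose just before it. There is no depth.
- ctrl.hand_in(): hands the job in; it is judged then, once.
The state is a dict: "time_s": time; "q": joint angles; "dq": joint speeds; "joint_efforts": joint torques, N m; "eef_pos": TCP position; "eef_rot": TCP orientation; "wrist_force": force on the tool from outside, world axes, zero at the start; "torque": the same for the moment, N m; "opening": opening from 0.0 (shut) to 1.0 (fully open); "grasp_force": force on a finger pad.
Only numpy, scipy, OpenCV 4.12 (cv2) and the standard library are available. Lean on these libraries where they do the work, as an engineer would, in place of code of your own. Each camera call takes 0.05 s, during which the arm holds its last target. There are 200 camera calls.

### The job

Load the two plaster casts that stand on the worktop into the cast carrier: set each one gently, upright, on its own rubber pad of the sprung platform, which sinks under their weight, and do not drop them or press the platform to its bottom. Once both are in and let go, slide the keeper bridge along its rails over the casts, fully home against its stops. Leave the jar and the beaker where they stand.

Things in the scene. Friction and masses are not known exactly. Their poses are not given: they have to be found in the camera images.
- carrier: The cast carrier, fixed to the worktop: a grey base plate (176 x 284 mm) with two aluminium rails along its y axis. Origin on the worktop under the centre of the platform; x across the carrier, y along it towards the end where the keeper is parked, z up; the base reaches from y = -105 to +179 mm. The rails lie at x = -84..-70 and 70..84 mm, their tops 84 mm above the worktop; small rubber stop blocks on them reach 94 mm. Between the rails is the platform, open from above.
- platform (a joint): Sink of the sprung platform in m: 0 empty (its top 66 mm above the worktop), 0.038 at the bottom. Platform top height = 0.066 - joint. Flat plate 132 mm (carrier x) by 168 mm (carrier y), moves straight down without tilting. Spring 125 N/m with 0.25 N preload: a cast sinks it about 14 mm, both about 29 mm (casts vary by 10 %).
- bay_park_side (a point): Centre of the platform pad nearer the parked keeper, on the platform's top face (moves with it), axes as the carrier. A black rubber pad 118 mm (x) by 74 mm (y).
- bay_far_side (a point): Centre of the other, equal pad, 82 mm further towards carrier -y, on the platform's top face. Either cast may go on either pad, either way round.
- cast_1_center (a point): Plaster cast with a pale base and a dark wax rim carrying a wire denture, 57 (x) x 67 (y) x 40 mm, about 0.2 kg. Point in the middle of it, 20 mm above its underside; z up, y across its width. The upright sides of its base (lowest 25 mm) are 67 mm apart along y: pinch there; the wax and wire above are narrower.
- cast_2_center (a point): The other cast, same make: 56 (x) x 66 (y) x 40 mm, about 0.2 kg. Point, axes and grasp as for the first.
- keeper (a joint): Travel of the keeper bridge in m: 0 at the park end, 0.135 home against the stops, over the middle of the platform; it grows as the keeper moves to carrier -y. It starts at 0 to 0.025 and stays where it is left (friction 1.5 N).
- keeper_grip (a point): Grip point on the keeper: centre of its black upright fin, 112.5 mm above the worktop; the fin is 12 mm thick along carrier y, 50 mm along carrier x, and its top is 125 mm above the worktop; it stands on the bridge, whose flat top is at 91.5 mm (95 mm under the fin's foot, within 13 mm of its middle). Axes as the carrier. The bridge is 52 mm long in y and 181 mm wide in x; its underside is 84.5 mm above the worktop, so it clears casts only when both have sunk the platform.
- jar_center (a point): Bystander: a brown jar with white lid, 52 mm wide, 48 mm high; point at its centre.
- beaker_center (a point): Bystander: a clear measuring beaker, 65 mm wide, 88 mm high; point at its centre.
Things that resemble listed ones, but are neither listed nor needed, are in the scene too. What is shaped like the part that bears cast_2_center but yellow is not meant. What is shaped like the part that bears cast_1_center but orange is not meant.

How it is judged:
By the outcome, as a careful person would: the job done as asked, in the order asked, and still so for the second after the job is handed in, with the robot touching nothing.
It also fails if it takes over 64 s, if anything falls off the work surface, if the arm or the gripper's body presses on something with over 40 N, if the wrist force passes 120 N, or if a joint passes its speed limit or range.

## Working session

There is one attempt and no reset: what is moved stays moved. The work goes in short steps, Python scripts to look and compute and a shell command to move; the robot and the scene stay as the last step left them, time stands still between calls to the robot, and variables do not carry over. Pictures are saved under pics/ and viewed, at most 10 in all, crops included, and the job is handed in when it is done.

```bash
ls; mkdir -p pics
python3 - <<'E'
from bench import ctrl,camera
import cv2,json,numpy as np
o=ctrl.get_obs();print({k:np.round(v,3).tolist() for k,v in o.items()}, ctrl.finger_overhang)
for n in("top","scene"):
    c=camera(n);cv2.imwrite(f"pics/{n}0.png",c["color"]);print(n,c["fx"],c["fy"],c["cx"],c["cy"],c["xyz"],np.round(c["rotation"],4).tolist())
    np.savez(f"{n}0.npz",**c)
E
```

```text
pics
{'time_s': 0.0, 'q': [-1.336, 0.182, 1.608, 0.0, 1.354, -0.206], 'dq': [-0.0, -0.001, -0.0, 0.002, 0.001, -0.002], 'joint_efforts': [0.001, -44.487, -35.134, -0.0, 0.009, 0.0], 'eef_pos': [0.245, -0.519, 0.238], 'eef_rot': [-0.001, 0.976, 0.219, -0.0], 'wrist_force': [-0.171, 0.223, 0.065], 'torque': [-0.003, 0.043, -0.051], 'grasp_force': 0.0, 'opening': 0.998} 0.008
top 499.3321397573819 499.3321397573819 314.70140601204275 208.23076872227247 [ 0.40561175 -0.06180613  1.55478648] [0.0309, -0.6987, 0.7144, -0.022]
scene 410.01614164725436 410.01614164725436 323.5413387305094 196.22025325780916 [-0.30865275  0.54423537  0.61092161] [0.241, -0.3976, 0.7523, -0.4668]
```

View pics/top0.png

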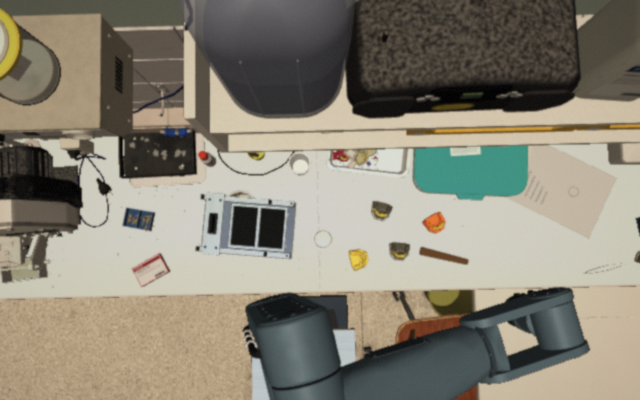

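View pics/scene0.png

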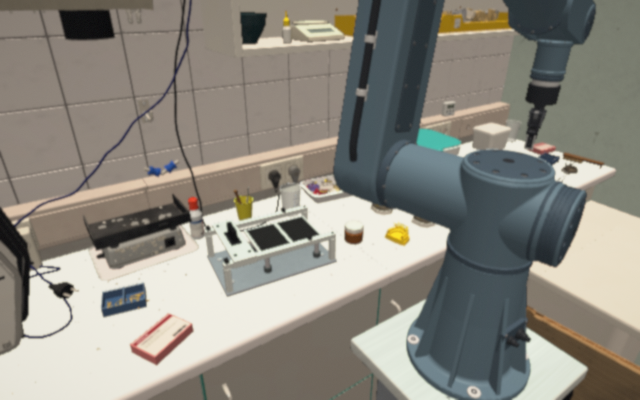

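The top view shows dark-rimmed casts at (381,211) and (400,250). The lookalikes are orange at (434,222) and yellow at (358,259), so they are not meant. The carrier's pads are at about (257,228), the keeper fin at (212,223), the jar at (323,239) and the beaker at about (300,165). I'll confirm with one enlarged crop.

```bash
cat > h.py <<'E'
import numpy as np,cv2
from scipy.spatial.transform import Rotation as R
def rot(q): return R.from_quat(np.asarray(q)[[1,2,3,0]]).as_matrix()
def ray(uv,K,p,Rm,z):
    fx,fy,cx,cy=K; out=[]
    for u,v in np.atleast_2d(uv):
        d=Rm@np.array([(u-cx)/fx,(v-cy)/fy,1]); out.append(p+d*(z-p[2])/d[2])
    return np.array(out)
def K(c): return [float(c[k]) for k in("fx","fy","cx","cy")]
def px(c,uv,z): return ray(uv,K(c),np.asarray(c["xyz"]),rot(c["rotation"]),z)
E
python3 - <<'E'
import cv2,numpy as np
c=np.load("top0.npz")["color"]
a=cv2.resize(c[185:270,195:325],None,fx=6,fy=6,interpolation=cv2.INTER_CUBIC)[:, :780]
b=cv2.resize(c[195:275,340:470],None,fx=6,fy=6,interpolation=cv2.INTER_CUBIC)
cv2.imwrite("pics/cropA.png",a);cv2.imwrite("pics/cropB.png",b)
from h import *
t=np.load("top0.npz")
for n,uv,z in(("c1?",(381,211),.02),("c2?",(400,250),.02),("yel",(358,259),.02),("jar",(323,239),.048),("fin",(212,223),.125),("plat",(257,228),.066),("beaker",(300,165),.088)):print(n,px(t,uv,z).round(3))
E
```

```text
c1? [[ 0.508 -0.247  0.02 ]]
c2? [[ 0.387 -0.302  0.02 ]]
yel [[ 0.362 -0.173  0.02 ]]
jar [[ 0.425 -0.067  0.048]]
fin [[0.477 0.251 0.125]]
plat [[0.462 0.129 0.066]]
beaker [[ 0.645 -0.004  0.088]]
```

View pics/cropA.png

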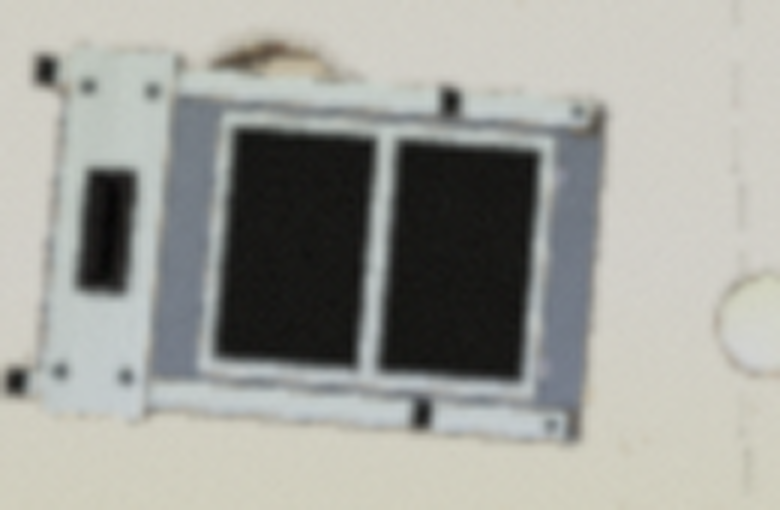

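View pics/cropB.png

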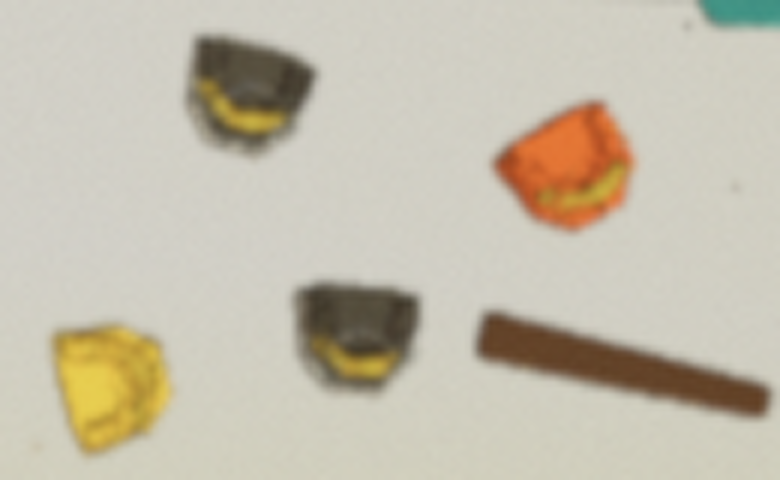

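The crop confirms it. The two dark-rimmed, pale-base casts at (381,211) and (400,250) fit the description. The yellow and orange ones are excluded.

Run:
```python
from h import *
t=np.load("top0.npz")
A=lambda l:np.array(l)/6+[194.6,184.6]
B=lambda l:np.array(l)/6+[339.6,194.6]
L=px(t,A([(233,128),(378,137),(360,368),(216,357)]),.066);Rr=px(t,A([(398,143),(540,153),(523,381),(380,370)]),.066)
F=px(t,A([(85,170),(135,172),(126,293),(77,290)]),.125)
for n,P in(("park",L),("far",Rr),("fin",F)):
    e=(P[0]+P[1]-P[2]-P[3])/2;w=(P[0]+P[3]-P[1]-P[2])/2
    print(n,P.mean(0).round(4),np.linalg.norm(e).round(4),np.linalg.norm(w).round(4),"x-axis deg",np.degrees(np.arctan2(e[1],e[0])).round(2))
d=L.mean(0)-Rr.mean(0);print("y axis dir",d,np.degrees(np.arctan2(d[1],d[0]))-90)
for n,l in(("A",[(198,38),(315,68),(250,152)]),("B",[(298,288),(418,298),(355,390)])):
    P=px(t,B(l),.035);b=P[0]-P[1];m=(P[0]+P[1])/2;f=P[2]-m
    P2=px(t,B(l),.01)
    print(n,"back mid",m.round(4),"front",P[2].round(4),"front low",P2[2].round(4),"w",np.linalg.norm(b[:2]).round(4),"back-dir deg",np.degrees(np.arctan2(b[1],b[0])).round(1),"f",np.degrees(np.arctan2(f[1],f[0])).round(1),np.linalg.norm(f[:2]))
from bench import ctrl
o=ctrl.get_obs();M=rot(o["eef_rot"]);print(M.round(3).tolist(),"tool y deg",np.degrees(np.arctan2(M[1,1],M[0,1])))
```

```text
park [0.4697 0.1679 0.066 ] 0.1148 0.0723 x-axis deg -4.99
far [0.4608 0.0865 0.066 ] 0.1134 0.0712 x-axis deg -5.27
fin [0.4768 0.2503 0.125 ] 0.0578 0.0238 x-axis deg -4.4
y axis dir [0.00889703 0.08139731 0.        ] -6.2378811139091965
A back mid [ 0.5298 -0.2505  0.035 ] front [ 0.4796 -0.2456  0.035 ] front low [ 0.4808 -0.2486  0.01  ] w 0.0612 back-dir deg 74.2 f 174.5 0.050506214382936926
B back mid [ 0.4071 -0.2978  0.035 ] front [ 0.3584 -0.2946  0.035 ] front low [ 0.3577 -0.2984  0.01  ] w 0.0606 back-dir deg 84.0 f 176.3 0.04878692865921651
[[0.904, 0.427, -0.0], [0.427, -0.904, 0.001], [0.0, -0.001, -1.0]] tool y deg -64.744969530125
```

```bash
python3 -m pendant '[[0.086,0.139,-0.03,0,0,-0.043],[0.086,0.139,-0.03,0,0,-0.043],[0.086,0.139,-0.03,0,0,-0.043],[0.086,0.139,-0.03,0,0,-0.043],[0.086,0.139,-0.03,0,0,-0.043],[0.086,0.139,-0.03,0,0,-0.043],[0.086,0.139,-0.03,0,0,-0.043],[0.086,0.139,-0.03,0,0,-0.043],[0,0,0,0,0,0],[0,0,0,0,0,0]]' 1
python3 - <<'E'
from h import *
from bench import ctrl,camera
o=ctrl.get_obs();c=camera("wrist");np.savez("w1.npz",pos=o["eef_pos"],q=o["eef_rot"],**c)
cv2.imwrite("pics/w1.png",c["color"]);print(np.round(c["hand_eye"],3).tolist())
E
```

```text
time_s: 1.35
eef_pos: [0.3828, -0.298, 0.1913]
eef_rot: [0.0, 0.999, -0.049, -0.0]
wrist_force: [-0.7, -0.4, -0.7]
opening: 1.001
grasp_force: 0.0
[[0.0, -0.953, -0.302, 0.076], [1.0, 0.0, -0.001, 0.001], [0.001, -0.302, 0.953, -0.135], [0.0, 0.0, 0.0, 1.0]]
```

View pics/w1.png

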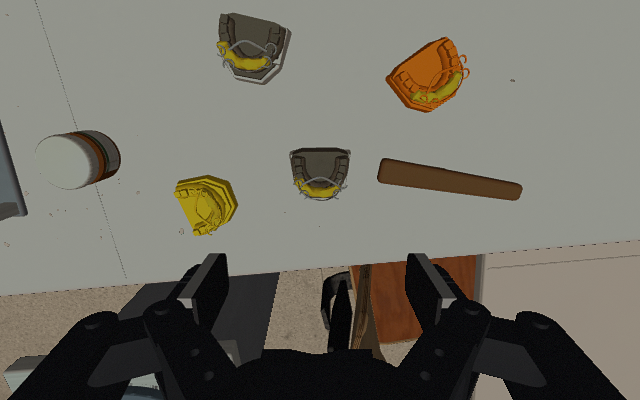

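The wrist view shows cast B at (320,174) with its back edge from (291,150) to (350,148), and cast A at (253,48) with its back edge from (219,13) to (291,30). I'll localize both.

```bash
cat >> h.py <<'E'
def wpx(w,uv,z):
    T=np.eye(4);T[:3,:3]=rot(w["q"]);T[:3,3]=w["pos"];C=T@w["hand_eye"]
    return ray(uv,K(w),C[:3,3],C[:3,:3],z)
E
python3 - <<'E'
from h import *
w=np.load("w1.npz")
B=wpx(w,[(290,149),(351,148),(320,202)],.025);A=wpx(w,[(219,13),(292,30),(262,84)],.025)
for P in(B,A):
    b=P[0]-P[1];print(P.round(4).tolist(),np.linalg.norm(b).round(4),np.degrees(np.arctan2(b[1],b[0])).round(1))
img=w["color"][0:210,210:370];cv2.imwrite("pics/w1c.png",cv2.resize(img,None,fx=2.8,fy=2.8,interpolation=cv2.INTER_CUBIC))
E
```

```text
[[0.416, -0.2764, 0.025], [0.4111, -0.3361, 0.025], [0.3584, -0.3005, 0.025]] 0.06 85.3
[[0.5389, -0.2297, 0.025], [0.5196, -0.2911, 0.025], [0.478, -0.258, 0.025]] 0.0643 72.6
```

View pics/w1c.png

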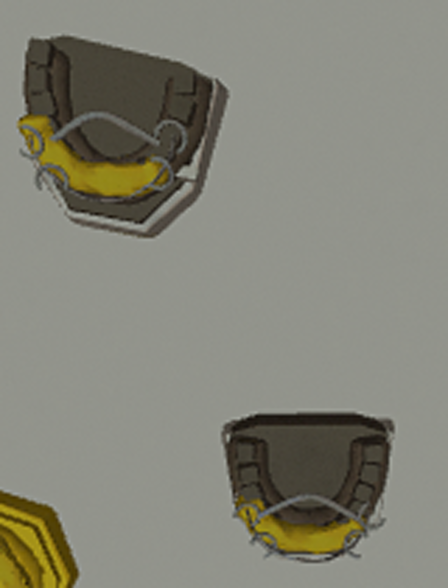

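```bash
python3 -m pendant '[[0.016,-0.02,-0.1,0,0,0.01],[0,0,-0.18,0,0,0],[0,0,-0.18,0,0,0],[0,0,-0.15,0,0,0],[0,0,-0.12,0,0,0],[0,0,-0.08,0,0,0],[0,0,-0.05,0,0,0],[0,0,-0.036,0,0,0],[0,0,0,0,0,0],[0,0,0,0,0,0]]' 1
python3 -m pendant '[[0,0,0,0,0,0],[0,0,0,0,0,0],[0,0,0,0,0,0],[0,0,0,0,0,0],[0,0,0,0,0,0],[0,0,0,0,0,0],[0,0,0,0,0,0],[0,0,0,0,0,0],[0,0,0,0,0,0],[0,0,0,0,0,0]]' -1
```

```text
time_s: 2.65
eef_pos: [0.3865, -0.302, 0.0127]
eef_rot: [0.0, 0.999, -0.042, 0.0]
wrist_force: [0.3, -0.3, -0.2]
opening: 1.004
grasp_force: 0.0
time_s: 3.9
eef_pos: [0.3865, -0.3021, 0.0135]
eef_rot: [0.0, 0.999, -0.042, 0.0]
wrist_force: [-3.3, 3.8, 12.1]
opening: 0.713
grasp_force: 61.7
```

```bash
python3 -m pendant '[[0,0,0.02,0,0,0],[0,0,0.05,0,0,0],[0,0,0.1,0,0,0],[0,0,0.15,0,0,0],[0,0,0.15,0,0,0],[0,0,0.15,0,0,0],[0,0,0.12,0,0,0],[0,0,0.06,0,0,0],[0,0,0,0,0,0],[0,0,0,0,0,0]]'
python3 - <<'E'
from h import *
from bench import ctrl,camera
print(ctrl.get_obs()["wrist_force"])
c=camera("wrist");s=camera("scene")["color"]
im=np.vstack([c["color"][100:400],cv2.resize(s[150:270,330:586],(640,300))]);cv2.imwrite("pics/w2.png",im)
E
```

```text
time_s: 5.15
eef_pos: [0.3856, -0.301, 0.171]
eef_rot: [-0.001, 0.999, -0.042, -0.001]
wrist_force: [-0.4, 1.0, -2.9]
opening: 0.709
grasp_force: 64.7
[-0.39955674  1.00596122 -2.9244989 ]
```

View pics/w2.png

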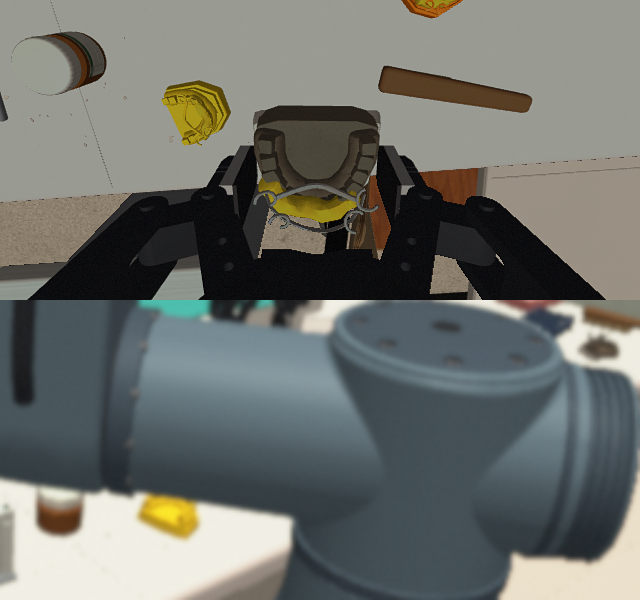

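The cast is held upright and level, with its back edge at wrist pixels (257..380, about 210). I'll work out the in-hand offset and then the transfer move.

Run:
```python
from h import *
from bench import ctrl,camera
o=ctrl.get_obs();w=dict(np.load("w1.npz"));w["pos"]=o["eef_pos"];w["q"]=o["eef_rot"]
for z in(.171-.0125+.025,.171-.0125+.038):
    P=wpx(w,[(256,208),(379,212),(275,206),(360,206)],z);M=rot(o["eef_rot"]);print(((P-o["eef_pos"])@M).round(4).tolist())
M=rot(o["eef_rot"]);print(np.degrees(np.arctan2(M[1,1],M[0,1])),np.round(o["q"],2))
```

```text
[[0.0329, -0.0243, -0.0127], [0.0311, 0.0279, -0.0128], [0.0338, -0.0162, -0.0127], [0.0338, 0.0197, -0.0127]]
[[0.0375, -0.0216, -0.0257], [0.036, 0.0251, -0.0258], [0.0383, -0.0143, -0.0257], [0.0384, 0.0177, -0.0258]]
-94.80535584477262 [-0.91  0.07  1.88  0.    1.2   0.75]
```

```bash
python3 -m pendant '[[0.042,0.12,0,0,0,0.05],[0.042,0.22,0,0,0,0.095],[0.042,0.26,0,0,0,0.11],[0.042,0.27,0,0,0,0.115],[0.042,0.27,0,0,0,0.115],[0.042,0.27,0,0,0,0.115],[0.042,0.27,0,0,0,0.115],[0.042,0.27,0,0,0,0.11],[0.042,0.24,0,0,0,0.1],[0.042,0.155,0,0,0,0.067]]'
python3 - <<'E'
from h import *
from bench import ctrl,camera
s=camera("scene");np.savez("s3.npz",**s);w=camera("wrist")["color"]
s=s["color"]
im=np.vstack([cv2.resize(s[90:290,180:360],(540,600))]);im=np.hstack([im,np.zeros((600,250,3),np.uint8)]);im[:156,540:790]=cv2.resize(w,(250,156));cv2.imwrite("pics/s3.png",im)
o=ctrl.get_obs();print(o["wrist_force"],o["eef_pos"],np.round(o["q"],2))
E
```

```text
time_s: 6.5
eef_pos: [0.4695, 0.1696, 0.1712]
eef_rot: [-0.001, 0.738, 0.674, -0.001]
wrist_force: [0.9, -1.1, -1.5]
opening: 0.712
grasp_force: 64.7
[ 0.86872767 -0.04423186 -1.23190339] [0.46998458 0.17000879 0.17129148] [0.11 0.09 1.86 0.   1.2  0.2 ]
```

View pics/s3.png

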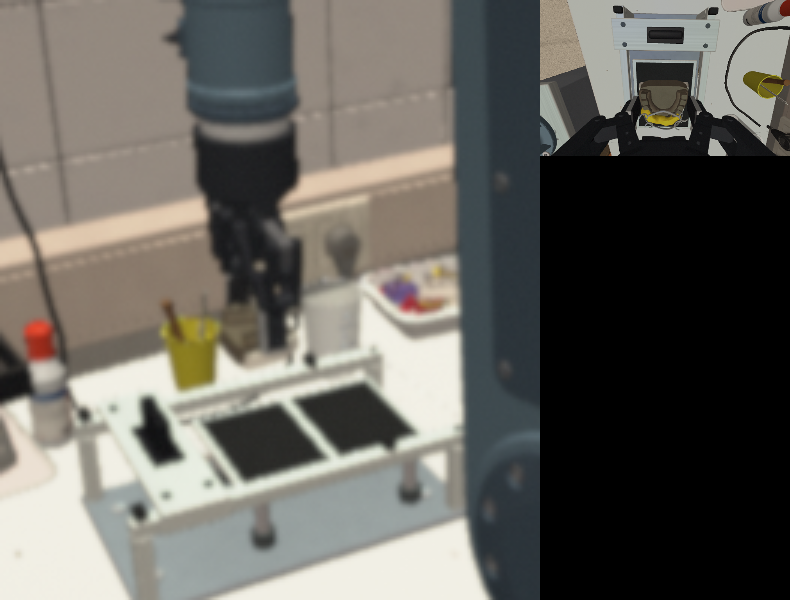

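```bash
python3 -m pendant '[[-0.003,-0.02,-0.1,0,0,0],[-0.003,-0.02,-0.12,0,0,0],[0,0,-0.1,0,0,0],[0,0,-0.06,0,0,0],[0,0,-0.03,0,0,0],[0,0,-0.02,0,0,0],[0,0,-0.015,0,0,0],[0,0,-0.015,0,0,0],[0,0,-0.015,0,0,0],[0,0,-0.015,0,0,0]]'
python3 -m pendant '[[0,0,-0.01,0,0,0],[0,0,-0.01,0,0,0],[0,0,-0.008,0,0,0],[0,0,-0.006,0,0,0],[0,0,0,0,0,0],[0,0,0,0,0,0],[0,0,0,0,0,0],[0,0,0,0,0,0],[0,0,0,0,0,0],[0,0,0,0,0,0]]'
```

```text
time_s: 7.85
eef_pos: [0.4693, 0.1595, 0.0742]
eef_rot: [0.0, 0.74, 0.672, 0.0]
wrist_force: [0.8, 0.4, -0.6]
opening: 0.706
grasp_force: 64.7
time_s: 9.1
eef_pos: [0.469, 0.1593, 0.0673]
eef_rot: [0.0, 0.74, 0.672, 0.0]
wrist_force: [1.4, 0.1, -0.7]
opening: 0.709
grasp_force: 64.8
```

```bash
python3 -m pendant '[[0,0,-0.006,0,0,0],[0,0,-0.003,0,0,0],[0,0,0,0,0,0],[0,0,0,0,0,0],[0,0,0,0,0,0],[0,0,0,0,0,0],[0,0,0,0,0,0],[0,0,0,0,0,0],[0,0,0,0,0,0],[0,0,0,0,0,0]]'
python3 -m pendant '[[0,0,0,0,0,0],[0,0,0,0,0,0],[0,0,0,0,0,0],[0,0,0,0,0,0],[0,0,0,0,0,0],[0,0,0,0,0,0],[0,0,0,0,0,0],[0,0,0,0,0,0],[0,0,0,0,0,0],[0,0,0,0,0,0]]' 1
```

```text
time_s: 10.35
eef_pos: [0.4689, 0.1593, 0.0655]
eef_rot: [-0.0, 0.74, 0.672, -0.0]
wrist_force: [1.0, -0.4, 0.4]
opening: 0.713
grasp_force: 64.9
time_s: 11.6
eef_pos: [0.469, 0.1594, 0.0655]
eef_rot: [0.0, 0.74, 0.672, 0.0]
wrist_force: [-0.3, 0.2, 0.4]
opening: 1.006
grasp_force: 0.0
```

```bash
python3 -m pendant '[[0,0,0.03,0,0,0],[0,0,0.1,0,0,0],[0,0,0.15,0,0,0],[0,0,0.17,0,0,0],[0,-0.1,0.1,0,0,-0.05],[0.015,-0.2,0,0,0,-0.1],[0.02,-0.25,0,0,0,-0.115],[0.02,-0.25,0,0,0,-0.115],[0.02,-0.25,0,0,0,-0.115],[0.02,-0.25,0,0,0,-0.115]]'
python3 -m pendant '[[0.02,-0.25,0,0,0,-0.115],[0.02,-0.25,0,0,0,-0.115],[0.02,-0.25,0,0,0,-0.115],[0.02,-0.17,0,0,0,-0.11],[0.02,-0.097,0,0,0,-0.11],[0,0,0,0,0,-0.072],[0,0,0,0,0,0],[0,0,0,0,0,0],[0,0,0,0,0,0],[0,0,0,0,0,0]]'
python3 - <<'E'
from h import *
from bench import ctrl,camera
o=ctrl.get_obs();c=camera("wrist");np.savez("w4.npz",pos=o["eef_pos"],q=o["eef_rot"],**c)
t=camera("top");np.savez("t4.npz",**t)
M=rot(o["eef_rot"]);print("yaw",np.degrees(np.arctan2(M[1,1],M[0,1])))
im=np.zeros((600,800,3),np.uint8);im[:400,:640]=c["color"];im[400:,:345]=cv2.resize(t["color"][190:258,195:312],(345,200));
s=camera("scene")["color"];im[400:,345:]=cv2.resize(s[200:290,180:385],(455,200));cv2.imwrite("pics/w4.png",im)
E
```

```text
time_s: 12.85
eef_pos: [0.488, -0.1023, 0.1761]
eef_rot: [0.0, 0.968, 0.252, 0.0]
wrist_force: [0.9, 1.1, 0.3]
opening: 0.999
grasp_force: 0.0
time_s: 14.1
eef_pos: [0.508, -0.3038, 0.1756]
eef_rot: [0.0, 0.971, -0.239, 0.0]
wrist_force: [0.2, -0.2, 0.5]
opening: 1.003
grasp_force: 0.0
yaw -117.69716853751945
```

View pics/w4.png

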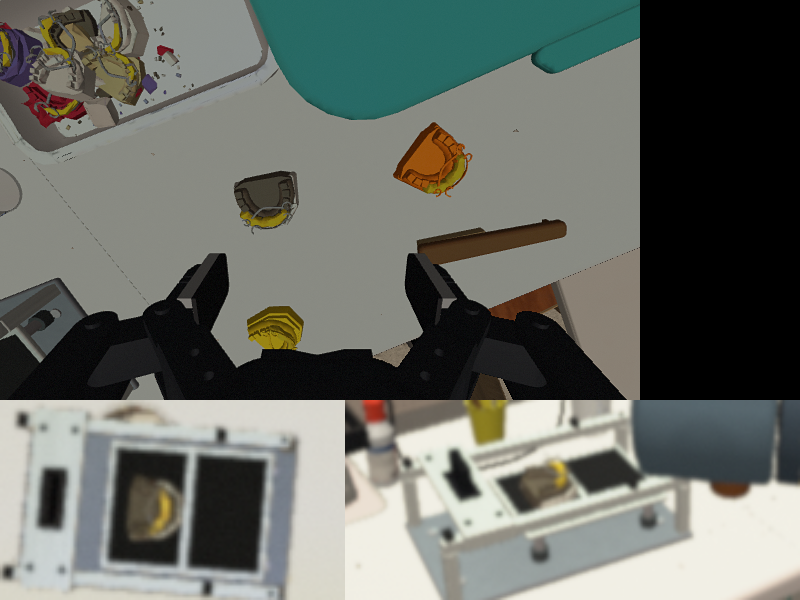

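The first cast stands upright on the park-side pad. I overshot while travelling to the second, which is at wrist pixels (236..298, 172..232) with its back edge from (236,181) to (297,172).

Run:
```python
from h import *
w=np.load("w4.npz")
for z in(.0,.025):
    P=wpx(w,[(235,182),(298,172),(262,232)],z);b=P[0]-P[1];print(P.round(4).tolist(),np.linalg.norm(b).round(4),np.degrees(np.arctan2(b[1],b[0])).round(1))
# check in t4
img=w["color"][160:240,225:305].astype(int);hsv=cv2.cvtColor(w["color"][160:240,225:305],cv2.COLOR_BGR2HSV)
bg=np.median(img.reshape(-1,3),0);m=(np.abs(img-img[2,2]).sum(2)>60).astype(np.uint8)
r=cv2.minAreaRect(cv2.findNonZero(m));print(r)
```

```text
[[0.543, -0.2274, 0.0], [0.5217, -0.2911, 0.0], [0.4808, -0.2233, 0.0]] 0.0671 71.5
[[0.5456, -0.2366, 0.025], [0.526, -0.2951, 0.025], [0.4884, -0.2328, 0.025]] 0.0617 71.5
((44.41923522949219, 40.20384216308594), (56.57023620605469, 65.60393524169922), 74.74488067626953)
```

```bash
python3 -m pendant '[[0.003,0.1,0,0,0,0.054],[0.002,0.15,-0.04,0,0,0.054],[0,0,-0.14,0,0,0],[0,0,-0.18,0,0,0],[0,0,-0.16,0,0,0],[0,0,-0.12,0,0,0],[0,0,-0.08,0,0,0],[0,0,-0.05,0,0,0],[0,0,-0.035,0,0,0],[0,0,0,0,0,0]]' 1
python3 -m pendant '[[0,0,0,0,0,0],[0,0,0,0,0,0],[0,0,0,0,0,0],[0,0,0,0,0,0],[0,0,0,0,0,0],[0,0,0,0,0,0],[0,0,0,0,0,0],[0,0,0,0,0,0],[0,0,0,0,0,0],[0,0,0,0,0,0]]' -1
```

```text
time_s: 15.5
eef_pos: [0.509, -0.2541, 0.0145]
eef_rot: [0.0, 0.988, -0.157, 0.0]
wrist_force: [-0.6, -0.9, 0.5]
opening: 1.002
grasp_force: 0.0
time_s: 16.75
eef_pos: [0.5097, -0.254, 0.0163]
eef_rot: [0.0, 0.988, -0.157, 0.001]
wrist_force: [-1.6, 2.8, 9.6]
opening: 0.722
grasp_force: 62.2
```

```bash
python3 -m pendant '[[0,0,0.03,0,0,0],[0,0,0.1,0,0,0],[0,0,0.17,0,0,0],[0,0,0.2,0,0,0],[0,0,0.175,0,0,0],[0,0,0.1,0,0,0],[-0.024,0.1,0,0,0,0.114],[-0.024,0.17,0,0,0,0.114],[-0.024,0.2,0,0,0,0.114],[-0.024,0.2,0,0,0,0.114]]'
python3 -m pendant '[[-0.025,0.2,0,0,0,0.114],[-0.025,0.2,0,0,0,0.114],[-0.025,0.2,0,0,0,0.114],[-0.025,0.2,0,0,0,0.114],[-0.024,0.13,0,0,0,0.114],[-0.024,0.075,0,0,0,0.114],[0,0,0,0,0,0],[0,0,0,0,0,0],[0,0,0,0,0,0],[0,0,0,0,0,0]]'
```

```text
time_s: 18.0
eef_pos: [0.4896, -0.1191, 0.1707]
eef_rot: [0.0, 0.979, 0.202, 0.001]
wrist_force: [0.1, 0.6, -0.8]
opening: 0.721
grasp_force: 64.8
time_s: 19.25
eef_pos: [0.4603, 0.0804, 0.1695]
eef_rot: [0.0, 0.741, 0.672, -0.0]
wrist_force: [0.5, -0.5, -1.8]
opening: 0.719
grasp_force: 64.8
```

```bash
python3 -m pendant '[[0.003,0,-0.06,0,0,0],[0,0,-0.11,0,0,0],[0,0,-0.12,0,0,0],[0,0,-0.1,0,0,0],[0,0,-0.06,0,0,0],[0,0,-0.03,0,0,0],[0,0,-0.015,0,0,0],[0,0,-0.015,0,0,0],[0,0,-0.01,0,0,0],[0,0,-0.01,0,0,0]]'
python3 -m pendant '[[0,0,-0.01,0,0,0],[0,0,-0.01,0,0,0],[0,0,-0.01,0,0,0],[0,0,-0.008,0,0,0],[0,0,-0.006,0,0,0],[0,0,-0.004,0,0,0],[0,0,0,0,0,0],[0,0,0,0,0,0],[0,0,0,0,0,0],[0,0,0,0,0,0]]'
```

```text
time_s: 20.5
eef_pos: [0.4612, 0.0809, 0.0638]
eef_rot: [0.0, 0.74, 0.673, 0.0]
wrist_force: [0.1, 0.9, -1.7]
opening: 0.719
grasp_force: 64.8
time_s: 21.75
eef_pos: [0.4608, 0.0809, 0.0539]
eef_rot: [0.0, 0.74, 0.673, 0.0]
wrist_force: [1.7, -0.4, -0.2]
opening: 0.719
grasp_force: 64.9
```

```bash
python3 -m pendant '[[0,0,-0.005,0,0,0],[0,0,0,0,0,0],[0,0,0,0,0,0],[0,0,0,0,0,0],[0,0,0,0,0,0],[0,0,0,0,0,0],[0,0,0,0,0,0],[0,0,0,0,0,0],[0,0,0,0,0,0],[0,0,0,0,0,0]]'
python3 -m pendant '[[0,0,0,0,0,0],[0,0,0,0,0,0],[0,0,0,0,0,0],[0,0,0,0,0,0],[0,0,0,0,0,0],[0,0,0,0,0,0],[0,0,0,0,0,0],[0,0,0,0,0,0],[0,0,0,0,0,0],[0,0,0,0,0,0]]' 1
```

```text
time_s: 23.0
eef_pos: [0.4607, 0.081, 0.0529]
eef_rot: [-0.0, 0.74, 0.673, -0.0]
wrist_force: [1.4, -0.5, -0.4]
opening: 0.721
grasp_force: 65.0
time_s: 24.25
eef_pos: [0.4607, 0.081, 0.0529]
eef_rot: [-0.0, 0.74, 0.673, -0.0]
wrist_force: [-0.4, -0.3, -0.2]
opening: 0.998
grasp_force: 0.0
```

```bash
python3 -m pendant '[[0,0,0.03,0,0,0],[0,0,0.1,0,0,0],[0,0,0.16,0,0,0],[0,0,0.17,0,0,0],[0,0,0.12,0,0,0],[0.01,0.1,0.02,0,0,0],[0.023,0.22,0,0,0,0],[0.025,0.25,0,0,0,0],[0.025,0.25,0,0,0,0],[0.023,0.225,0,0,0,0]]'
python3 -m pendant '[[0,0,0,0,0,0],[0,0,0,0,0,0],[0,0,-0.06,0,0,0],[0,0,-0.1,0,0,0],[0,0,-0.1,0,0,0],[0,0,-0.08,0,0,0],[0,0,-0.03,0,0,0],[0,0,0,0,0,0],[0,0,0,0,0,0],[0,0,0,0,0,0]]' -1
python3 - <<'E'
from h import *
from bench import ctrl,camera
o=ctrl.get_obs();c=camera("wrist");np.savez("w5.npz",pos=o["eef_pos"],q=o["eef_rot"],**c)
t=camera("top");s=camera("scene")["color"]
im=np.zeros((600,800,3),np.uint8);im[:312,:500]=cv2.resize(c["color"],(500,312));im[312:,:497]=cv2.resize(t["color"][190:258,195:312],(497,288));
im[:400,500:]=cv2.resize(s[180:300,190:280],(300,400));im[400:,500:]=cv2.resize(s[200:290,240:375],(300,200));cv2.imwrite("pics/f5.png",im)
E
```

```text
time_s: 25.5
eef_pos: [0.482, 0.2918, 0.1735]
eef_rot: [0.0, 0.74, 0.673, 0.0]
wrist_force: [0.8, -0.4, 0.2]
opening: 1.003
grasp_force: 0.0
time_s: 26.75
eef_pos: [0.4815, 0.2897, 0.0993]
eef_rot: [-0.0, 0.74, 0.673, -0.0]
wrist_force: [-3.9, -0.8, 5.7]
opening: -0.002
grasp_force: 2.8
```

View pics/f5.png

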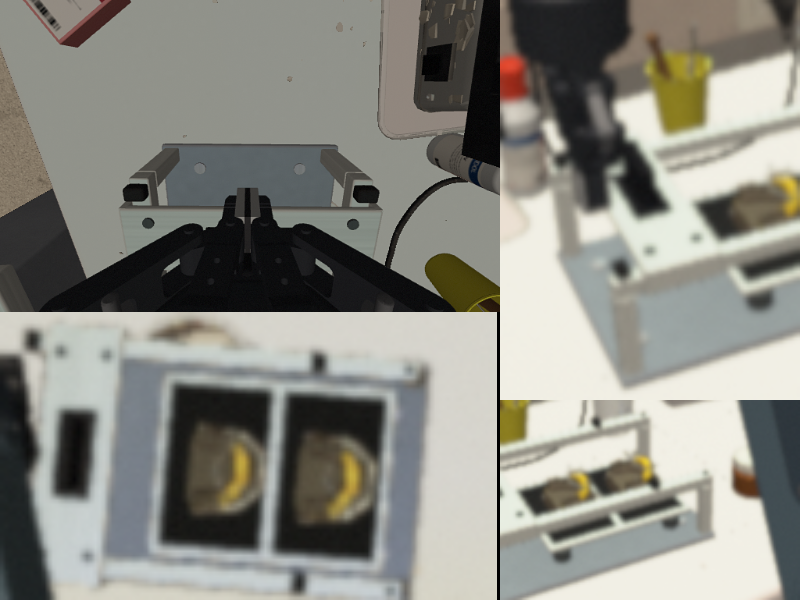

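The picture shows both casts upright on their own pads with the platform sunk. The closed fingertips are resting on the bridge, so I'll raise them and then push the fin along.

```bash
python3 -m pendant '[[0,0,0.05,0,0,0],[-0.005,-0.05,0,0,0,0],[-0.007,-0.07,0,0,0,0],[-0.008,-0.08,0,0,0,0],[-0.008,-0.08,0,0,0,0],[-0.008,-0.08,0,0,0,0],[-0.008,-0.08,0,0,0,0],[-0.008,-0.08,0,0,0,0],[-0.007,-0.07,0,0,0,0],[-0.004,-0.035,0,0,0,0]]'
python3 -m pendant '[[-0.002,-0.02,0,0,0,0],[-0.002,-0.02,0,0,0,0],[-0.001,-0.01,0,0,0,0],[-0.001,-0.01,0,0,0,0],[0,0,0,0,0,0],[0,0,0,0,0,0],[0,0,0,0,0,0],[0,0,0,0,0,0],[0,0,0,0,0,0],[0,0,0,0,0,0]]'
```

```text
time_s: 28.15
eef_pos: [0.4692, 0.164, 0.1088]
eef_rot: [-0.0, 0.74, 0.672, -0.0]
wrist_force: [0.8, 1.3, 0.6]
opening: 0.0
grasp_force: 0.8
time_s: 29.4
eef_pos: [0.4681, 0.153, 0.1089]
eef_rot: [0.0, 0.74, 0.673, -0.0]
wrist_force: [-0.2, -0.1, 0.2]
opening: -0.005
grasp_force: 0.0
```

```bash
python3 -m pendant '[[-0.001,-0.01,0,0,0,0],[-0.001,-0.01,0,0,0,0],[-0.001,-0.01,0,0,0,0],[0,0,0,0,0,0],[0,0,0,0,0,0],[0,0,0,0,0,0],[0,0,0,0,0,0],[0,0,0,0,0,0],[0,0,0,0,0,0],[0,0,0,0,0,0]]'
```

```text
time_s: 30.65
eef_pos: [0.4676, 0.1469, 0.1089]
eef_rot: [-0.0, 0.74, 0.673, 0.0]
wrist_force: [-0.0, 0.1, 0.3]
opening: -0.002
grasp_force: 0.0
```

```bash
python3 -m pendant '[[0,-0.01,0,0,0,0],[0,-0.005,0,0,0,0],[0,0,0,0,0,0],[0,0,0,0,0,0],[0,0,0,0,0,0],[0,0,0,0,0,0],[0,0,0,0,0,0],[0,0,0,0,0,0],[0,0,0,0,0,0],[0,0,0,0,0,0]]'
```

```text
time_s: 31.9
eef_pos: [0.4676, 0.1439, 0.1089]
eef_rot: [0.0, 0.74, 0.673, 0.0]
wrist_force: [-0.3, 0.4, -0.4]
opening: -0.002
grasp_force: 0.2
```

```bash
python3 -m pendant '[[-0.001,-0.01,0,0,0,0],[0,-0.005,0,0,0,0],[0,0,0,0,0,0],[0,0,0,0,0,0],[0,0,0,0,0,0],[0,0,0,0,0,0],[0,0,0,0,0,0],[0,0,0,0,0,0],[0,0,0,0,0,0],[0,0,0,0,0,0]]'
```

```text
time_s: 33.15
eef_pos: [0.4675, 0.1433, 0.109]
eef_rot: [-0.001, 0.74, 0.673, 0.002]
wrist_force: [2.1, 11.3, -1.8]
opening: 0.003
grasp_force: 6.2
```

```bash
python3 -m pendant '[[0,-0.01,0,0,0,0],[0,-0.005,0,0,0,0],[0,0,0,0,0,0],[0,0,0,0,0,0],[0,0,0,0,0,0],[0,0,0,0,0,0],[0,0,0,0,0,0],[0,0,0,0,0,0],[0,0,0,0,0,0],[0,0,0,0,0,0]]'
```

```text
time_s: 34.4
eef_pos: [0.4676, 0.1431, 0.109]
eef_rot: [-0.003, 0.74, 0.672, 0.004]
wrist_force: [1.9, 25.2, -3.9]
opening: -0.001
grasp_force: 13.2
```

The fin is against its stops: the force rises with no travel, at the predicted position. I'll back off, lift clear and check the keeper position numerically.

```bash
python3 -m pendant '[[0.002,0.03,0,0,0,0],[0.005,0.05,0,0,0,0],[0.007,0.07,0,0,0,0],[0,0,0.1,0,0,0],[0,0,0.2,0,0,0],[0,0.1,0.2,0,0,0],[-0.1,0.25,0.1,0,0,0],[-0.1,0.25,0.1,0,0,0],[-0.1,0.25,0,0,0,0],[-0.1,0.25,0,0,0,0]]'
python3 - <<'E'
from h import *
from bench import ctrl,camera
t=camera("top");g=cv2.cvtColor(t["color"],cv2.COLOR_BGR2GRAY)
# rectify carrier-plane z=.125 around the middle into a mm grid
c0=np.array([.4653,.1272]);a=np.radians(-5.8);ex=np.array([np.cos(a),np.sin(a)]);ey=np.array([-np.sin(a),np.cos(a)])
Rm=rot(t["rotation"]);p=np.asarray(t["xyz"]);fx,fy,cx,cy=K(t)
def proj(x,y,z):
    X=np.r_[c0+x*ex+y*ey,z];d=Rm.T@(X-p);return fx*d[0]/d[2]+cx,fy*d[1]/d[2]+cy
for z,xs in((.125,(0,)),(.0915,(-.055,.055))):
  for x in xs:
    print(z,x,[(int(y*1000),int(cv2.getRectSubPix(g,(1,1),proj(x,y,z))[0,0])) for y in np.arange(-.045,.15,.005)])
print(ctrl.get_obs()["wrist_force"],ctrl.get_obs()["time_s"])
E
```

```text
time_s: 35.65
eef_pos: [0.3894, 0.39, 0.2495]
eef_rot: [0.0, 0.74, 0.673, 0.001]
wrist_force: [0.2, 0.1, 0.1]
opening: 0.004
grasp_force: 0.0
0.125 0 [(-45, 85), (-40, 78), (-35, 80), (-30, 121), (-25, 190), (-20, 191), (-15, 105), (-10, 30), (-5, 15), (0, 27), (4, 44), (9, 145), (14, 195), (19, 175), (24, 98), (29, 85), (34, 76), (39, 78), (44, 57), (49, 27), (54, 23), (59, 66), (64, 154), (69, 133), (74, 123), (79, 124), (84, 124), (89, 124), (94, 124), (99, 123), (104, 123), (109, 123), (114, 126), (119, 126), (124, 127), (129, 126), (134, 125), (139, 126), (144, 128)]
0.0915 -0.055 [(-45, 71), (-40, 67), (-35, 64), (-30, 74), (-25, 154), (-20, 199), (-15, 202), (-10, 201), (-5, 200), (0, 198), (4, 199), (9, 199), (14, 197), (19, 194), (24, 158), (29, 85), (34, 64), (39, 68), (44, 65), (49, 62), (54, 61), (59, 64), (64, 83), (69, 165), (74, 156), (79, 123), (84, 122), (89, 123), (94, 123), (99, 122), (104, 123), (109, 123), (114, 123), (119, 125), (124, 127), (129, 128), (134, 130), (139, 133), (144, 129)]
0.0915 0.055 [(-45, 115), (-40, 114), (-35, 107), (-30, 106), (-25, 157), (-20, 197), (-15, 197), (-10, 199), (-5, 199), (0, 197), (4, 195), (9, 193), (14, 194), (19, 194), (24, 168), (29, 117), (34, 108), (39, 105), (44, 106), (49, 112), (54, 117), (59, 116), (64, 116), (69, 157), (74, 143), (79, 124), (84, 122), (89, 122), (94, 123), (99, 124), (104, 121), (109, 124), (114, 124), (119, 124), (124, 124), (129, 124), (134, 127), (139, 128), (144, 127)]
[-4.04780591  1.32227035 -0.16113523] 35.7
```

The bridge spans about -26 to +26 mm, centred over the platform, so the keeper is home.

```bash
python3 -c "
from bench import ctrl
print(ctrl.hand_in())"
```

```text
the job is handed in; nothing more can be done
None
```

I set both casts upright on their own pads, slid the keeper home against its stops, left the jar and beaker untouched, and handed the job in at about 36 s; the verdict was not shown.

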